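Seat the cover plate of a core box under its keeper and clamp it

TASK

Someone has set the core box's cover plate down askew on top of the box, its tongue riding on the steel keeper instead of under it. Draw the plate back until the tongue drops into the pocket, slide it home under the keeper and let the rear edge down so that the plate lies flat and flush in the box, then swing the clamp over its rear edge right up to its stop. Do not disturb the crucible, its lid, the sleeker, the pins or the chest.

Things in the scene. Friction and masses are not known exactly. Their poses are not given: they have to be found in the camera images.
- corebox: Blue-grey aluminium core box, bolted down: 246 mm long (local x -135 to +111), 160 wide (y -80 to +80), flat top 70 mm above the bench; foot flanges 14 mm high reach y = +-100. Origin on the bench below the pocket's middle; +x runs to the keeper end, away from the robot. At the rear right corner a lug (x -186 to -135, y -115 to -60, 70 high) carries the clamp, with a 20 mm stop pin on it.
- pocket (a point): Middle of the pocket in the box top, at the height of its flat ledge (z = 54 mm, 16 deep), on which the plate lies all round; hollow below. Axes as the box. The pocket spans x -87 to +87 and y -55 to +55 mm; lead-in bevels, 3 x 3 mm at the rear rim, 4 wide x 7 deep at the sides, widen it to x = -90, y = +-59 at the top.
- keeper_edge (a point): Middle of the upper rear edge of the keeper, a 6 mm steel strip set flush in the box top (z 64 to 70 mm) from box x = +55 to the far end, 122 mm wide. Under it the pocket runs on 32 mm, to x = +87, with 10 mm of headroom. Axes as the box.
- plate: Aluminium cover plate, about 0.6 kg, six dark blow holes in its smooth top: body 134 x 104 x 16 mm, on its front a tongue 36 long, 92 wide, 6 thick, level with the underside. Origin: centre of the underside of the 170 mm length; +x to the tongue (body -85 to +49, tongue to +85). Starts flat on the box top, up to 27 mm and 0.25 rad off. Seated: origin within 2 mm of the pocket point in x, 3 in y.
- clamp (a joint): Angle (rad) of the dark steel swing clamp about its upright pivot. 0: closed against its stop, arm pointing 0.6 rad left of the box's +x, its end over the seated plate's rear edge. Grows as it opens, anticlockwise from above, to 2.0; at 0.9 the arm lies square across the rear wall just behind the plate. Stiff (about 0.12 N m, 1.2 N at the knob); it stays where left.
- clamp_knob (a point): Middle of the clamp's upright knob, 100 mm from the pivot, 102 mm above the bench: a 15 mm thick post with a 22 mm ball on it, top at 125 mm. The arm is a bar 22 mm wide and 12 thick, its underside 2 mm above the box top; it ends 116 mm from the pivot.
- clamp_pivot (a point): Pivot axis of the clamp at the height of the arm's underside: box x = -150, y = -85, 72 mm above the bench. The round hub is 34 mm wide and 25 mm high.
- plate_tongue (a point): Middle of the lower front edge of the plate's tongue (plate x = +85 mm, underside).
- plate_heel (a point): Middle of the lower rear edge of the plate (plate x = -85 mm, underside).
- crucible: Bystander: open ceramic crucible, 86 mm wide, 100 mm high, upright beside the box. Origin at the centre of its underside.
- crucible_lid: Bystander: round ceramic crucible lid, 100 mm wide, 42 mm high with its knob, lying beside the box. Origin at the centre of its underside.
- sleeker: Bystander: wooden sleeker with a rounded brass head, 167 mm long, 38 mm thick, lying beyond the keeper end. Origin under its middle, +x to the brass head.
- pin1: Bystander: bronze parting pin, 106 mm long with a 34 mm cross-head, 16 mm high, lying to the left of the box's rear end. Origin near its middle, +x to the head.
- pin2: Bystander: the second bronze parting pin, like the first, farther left.
- chest: Fixed riveted steel chest, 260 (x) x 190 (y) x 150 mm high, standing to the left; its lid, hinged on the +y side and leaning back, rises to 340 mm. Origin at the centre of its underside.
Mind the look-alikes: they are no part of the job. What is shaped like the plate but blue or yellow is not meant.

How it is judged (in metres and radians):
On the way, in this order (a step that is already met when the one before it is completed fails the run):
1. the plate is tipped: its tongue has gone at least 5 mm under the keeper, in the pocket, while its rear edge still stands at least 8 mm above the pocket's ledge (x of plate_tongue in the frame of corebox above 0.06 m and z of plate_tongue in the frame of corebox below 0.06 m and z of plate_heel in the frame of corebox above 0.062 m).
2. the plate lies flat in the pocket with its tongue under the keeper (x of plate_tongue in the frame of corebox above 0.078 m and z of each of plate_tongue, plate_heel in the frame of corebox below 0.057 m and angle between the z axis of plate and the z axis of corebox, either way round below 0.03 rad), for 0.2 s.
At the end, for the whole second after the job is handed in: The plate lies at rest in the pocket: tongue tip at least 23 mm under the keeper, front and rear edges less than 3 mm above the ledge, level with the box within 0.03 rad; the clamp is within 0.1 rad of its stop and still (all of step 2 and linear speed of plate below 0.02 m/s and value of joint clamp below 0.1 rad and velocity of joint clamp between -0.05 and 0.05 rad/s); the robot touches nothing.
It fails at once if a bystander (crucible, lid, sleeker or pin) is moved more than 20 mm or the crucible tipped (distance of any of crucible, crucible_lid, sleeker, pin1, pin2 from where it was at the start of the episode above 0.02 m or angle between crucible's own z axis and vertical above 0.3 rad).
It fails at once if the robot strikes the chest with more than 10 N (contact force between any of the arm, the fingers and chest above 10 N).
It fails at once if the plate is knocked off the box (z of plate in the frame of corebox below 0.04 m).
It also fails if it takes over 72 s, if anything falls off the work surface, if the arm or the gripper's body presses on something with over 40 N, if the wrist force passes 120 N, or if a joint passes its speed limit or range.

ROBOT

A 7-joint arm with a two-finger parallel gripper is mounted at the origin on the work surface. World frame = base frame: x ahead of the robot, y to its left, z up, the work surface at z = 0. Lengths are in m, angles in degrees, forces in N, time in s.
With the tool pointing down it reaches from about 0.4 to 0.85 m from the base axis. Payload 10.4 kg.
Tool frame: the origin (TCP) lies midway between the tips of the shut fingers; the grasp point (between the pads) lies 19 mm behind it (grasp_offset is the distance from the TCP to the grasp point, in m); z points along the fingers, y is the line along which they close (so a half turn about z gives the same grasp; the last joint's range is limited). The gripper opens to 87 mm and grips with 3 to 60 N. Pads are 19 mm wide; open, the fingers measure 117 mm over their backs; the gripper's body (75 mm by 190 mm) begins 51 mm behind the grasp point.
Start: joints at [-78.53, 19.034, -3.707, 83.658, 1.238, 77.344, -5.071], TCP at [0.138, 0.61, 0.223] pointing down, gripper open.
Joint ranges: [-148.97, 148.97], [-28.65, 121.19], [-84.17, 76.75], [9.2, 138.47], [-72.65, 252.65], [3.7, 117.97], [-149.18, 149.18]. Speed limits (degrees/s): [127.2, 127.2, 159.86, 159.86, 180, 180, 180].

INTERFACE

Orientations are given as [roll, pitch, yaw] about the fixed x, y, z axes, in that order (R = Rz(yaw) Ry(pitch) Rx(roll)).
In Python, from cell import * gives the robot as it stands.
- The arm moves only by the tool jog_arm, never from a script. Its argument "deltas" is a list of rows, each an object with "gripper": the opening, from 0 (shut) to 1 (fully open); "translation": the shift along the tool's x, y, z in units of 40 mm (1.0 is 40 mm), a list of three; "twist": the turn about the tool's z in units of 5 degrees (1.0 is 5 degrees). A call has 1 to 20 rows; each row shifts and turns the commanded pose from where the row before left it, along the tool's axes as they then stand; what a row does not reach is not made up. A row lasts 1/12 s, in which the tool goes at most 41.7 mm and 7.16 degrees, less where a joint would pass 70% of its speed; a pose out of reach is approached as far as the arm can. A call is refused whole if a number of a shift passes 1 or a number of a turn 1, either way. A call with a gripper value outside its range is refused whole. The fingers move at their own pace and stop on an object; the grip force is fixed at half the most. Time passes only in rows, so rows that do not move let the fingers close. It gives the time, the measured TCP pose, the force, the opening and the grip force at its end, in the units of the state.
- observe(): the state, without advancing time (a new reading comes with each control period).
- snapshot(name): name is "side" or "top"; returns (picture, depth): 400x640x3 uint8, red, green, blue; 400x640 float32, m along the optical axis (not along the pixel's ray), 0 where there is no reading.
- camera_model(name): a dict with "camera_matrix" (3x3 intrinsics, pixels), "R" (3x3) and "t" (3): a world point X has camera coordinates R X + t. Camera axes: x right, y down, z forward; pixel columns grow to the right and rows downward; lengths in m; the calibration is good to about 2 mm. A picture is of the moment at which its call begins. camera_model takes no time and is no camera call.
- finish_job(): hands the job in; it is judged then, once.
The state is a dict: "time_s": time; "qpos": joint angles; "qvel": joint speeds; "joint_torque": joint torques, N m; "tool_pos": TCP position; "orientation": TCP orientation; "contact_force": force on the tool from outside, world axes, zero at the start; "torque": the same for the moment, N m; "finger_gap": finger opening in m; "grip_force": force on a finger pad.
Only numpy, scipy, OpenCV 4.12 (cv2) and the standard library are available. Lean on these libraries where they do the work, as an engineer would, in place of code of your own. Each camera call takes 0.05 s, during which the arm holds its last target. There are 200 camera calls.

## Working session

There is one attempt and no reset: what is moved stays moved. The work goes in short steps, Python scripts to look and compute and a tool call to move; the robot and the scene stay as the last step left them, time stands still between calls to the robot, and variables do not carry over. Pictures are saved under pics/ and viewed, at most 10 in all, crops included, and the job is handed in when it is done.

Besides the shell and the picture viewer there is one more tool, called after "Call:" as name([rows], argument=value, ...), one row to a line, values as JSON. jog_arm: Moves the arm, as the interface text tells. Its arguments: {"type":"object","properties":{"deltas":{"type":"array","items":{"type":"object","properties":{"gripper":{"type":"number"},"translation":{"type":"array","items":{"type":"number"}},"twist":{"type":"number"}}}}},"required":["deltas"]}

```bash
ls; mkdir -p pics; python3 - <<'E'
from cell import *
import cv2,numpy as np
for n in("top","side"):
    p,d=snapshot(n); cv2.imwrite(f"pics/{n}0.png",p[:,:,::-1]); np.save(f"{n}d.npy",d)
    c=camera_model(n); print(n,c["camera_matrix"],c["R"],c["t"], -np.array(c["R"]).T@c["t"])
print(observe())
E
```

```text
pics
top [[429.21800958   0.         318.57415286]
 [  0.         429.21800958 197.65059534]
 [  0.           0.           1.        ]] [[-0.03428635 -0.99939668 -0.00554278]
 [-0.97584547  0.03467464 -0.21569256]
 [ 0.21575462 -0.00198641 -0.97644559]] [0.04781049 0.51971079 1.09761074] [0.27198208 0.03194117 1.18411992]
side [[518.05968866   0.         316.90717329]
 [  0.         518.05968866 206.21797017]
 [  0.           0.           1.        ]] [[ 0.73173313 -0.68121666 -0.02259398]
 [-0.37997448 -0.38018362 -0.84325548]
 [ 0.56584982  0.62562311 -0.5370379 ]] [-0.35658813  0.29042267  1.25816261] [-0.34065054 -0.91963544  0.91252476]
{'time_s': 0.1, 'qpos': array([-78.52893642,  19.06663497,  -3.707311  ,  83.70198096,
         1.23764945,  77.34458956,  -5.0708865 ]), 'qvel': array([-0.07263727, -0.13282867,  0.07915016, -0.11324281, -0.01314862,
       -0.09314207, -0.07362198]), 'joint_torque': array([ 1.67676732e-03, -6.24543285e+01,  2.48300418e-02, -3.90714490e+01,
       -6.14007586e-02,  3.66096559e-02,  6.42891905e-05]), 'tool_pos': array([0.13802792, 0.60919811, 0.22184569]), 'orientation': array([-1.79926724e+02,  3.41542212e-03,  1.67235239e+02]), 'contact_force': array([-0.17834778, -0.75014796,  0.37862544]), 'torque': array([ 0.05800121, -0.00904652, -0.01956703]), 'grip_force': 0.0, 'finger_gap': 0.08702810903306762}
```

View pics/top0.png

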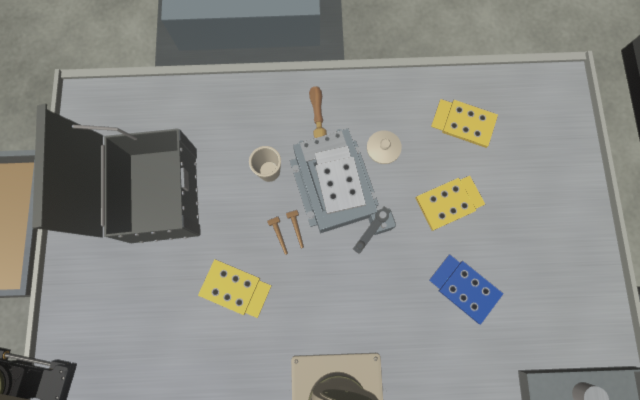

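View pics/side0.png

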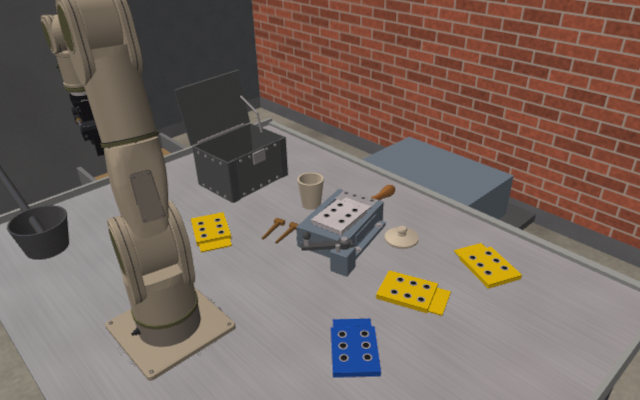

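The top view shows the box at about (335,180) with the bright aluminium plate on it at (340,180). The clamp runs from its hub at (382,215) to its end near (358,250), so it is open. Candidates for the plate:
- aluminium at (340,180): this fits the description and lies on the box
- yellow at (465,122), (450,202) and (235,288): not meant
- blue at (467,290): not meant

I'll check that choice in one close crop.

```bash
cat > h.py <<'E'
import numpy as np,cv2
from cell import *
def pts(n,d):
    c=camera_model(n);K=np.array(c["camera_matrix"]);R=np.array(c["R"]);t=np.array(c["t"])
    v,u=np.mgrid[:400,:640]
    P=np.stack([(u-K[0,2])/K[0,0]*d,(v-K[1,2])/K[1,1]*d,d],-1)
    return (P-t)@R
def ray(n,uv,z):
    c=camera_model(n);K=np.array(c["camera_matrix"]);R=np.array(c["R"]);t=np.array(c["t"])
    o=-R.T@t; r=(np.c_[(np.atleast_2d(uv)-K[:2,2])/K[0,0],np.ones(len(np.atleast_2d(uv)))])@R
    return o+r*((z-o[2])/r[:,2])[:,None]
def proj(n,X):
    c=camera_model(n);q=(np.atleast_2d(X)@np.array(c["R"]).T+c["t"])@np.array(c["camera_matrix"]).T
    return q[:,:2]/q[:,2:]
E
python3 - <<'E'
from h import *
a=cv2.imread("pics/top0.png");cv2.imwrite("pics/c1.png",cv2.resize(a[115:265,270:420],None,fx=4,fy=4,interpolation=cv2.INTER_CUBIC))
d=np.load("topd.npy");P=pts("top",d);hsv=cv2.cvtColor(a,cv2.COLOR_BGR2HSV)
print((P[...,2][150:220:6,290:400:8]*1000).round().astype(int))
for p in [(340,165),(300,160),(345,220),(382,215),(365,240)]: print(p,a[p[1],p[0]],hsv[p[1],p[0]],P[p[1],p[0]].round(4))
E
```

```text
[[   0   68   71   71   69   75   77   76   73   -3   12   18   18   18]
 [   1   70   66   67   77   74   72   71   69    1   11   15   14   11]
 [  11   69   69   54   72   85   85   84   84   17    3    8   12   -3]
 [  -3   21   69   56   86   86   87   89   84   72   -4   -2    0   -3]
 [   0   16   69   54   85   82   87   87   83   72   -2    0   -2   -2]
 [   0   13   69   53   83   85   82   89   82   67   -4    1   -2   -4]
 [  -1   15   70   66   84   84   83   85   84   68   15   -2    0   -2]
 [  -3    0   42   73   89   86   83   82   89   83   70   -3    1    2]
 [  -2   -1   15   69   48   87   85   85   88   83   70    1   -2   -5]
 [  -2    1   14   69   54   93   84   87 1184   88   69    9   -1    2]
 [   4   -4   10   70   68   86   84   70   68   71   66   87   89    3]
 [  14    1   -3   10   73   69   69   72   68   69   51   87   87   -1]]
(340, 165) [185 186 184] [ 75   3 186] [ 0.6019 -0.0304  0.0851]
(300, 160) [141 138 130] [ 98  20 141] [0.6244 0.0764 0.07  ]
(345, 220) [143 140 131] [ 98  21 143] [ 0.4566 -0.038   0.0636]
(382, 215) [160 159 157] [100   5 160] [ 0.4604 -0.1312  0.0995]
(365, 240) [96 95 92] [98 11 96] [ 0.3994 -0.0854  0.0854]
```

View pics/c1.png

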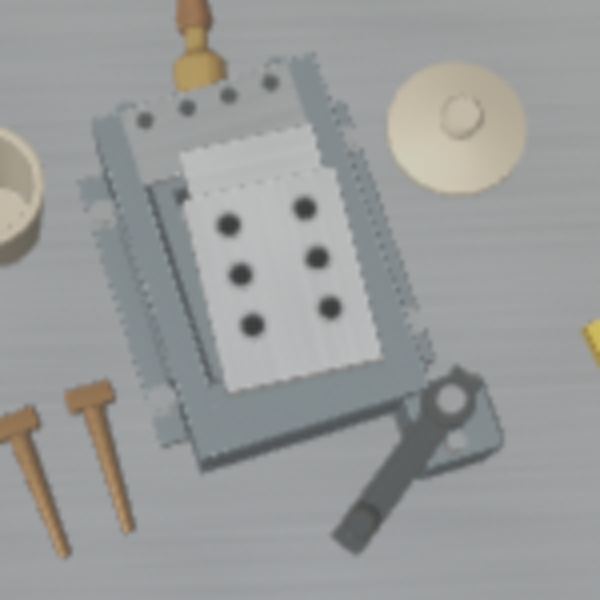

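The crop confirms the choice: the aluminium plate, with its tongue resting on the keeper at crop (250,155) and its rear edge at about (305,375). The clamp is open, with its knob at about (362,520). Next I'll measure the poses.

```bash
cat >> h.py <<'E'
def edges(Q,c,yaw,spans,q=1):
    """extent lines of points Q (N,2) in frame c,yaw; spans: side->(lo,hi) window; returns slope, offset"""
    R=np.array([[np.cos(yaw),-np.sin(yaw)],[np.sin(yaw),np.cos(yaw)]]);L=(Q-c)@R
    out={}
    for s,(lo,hi) in spans.items():
        ax=0 if s[1]=='x' else 1;sg=1 if s[0]=='+' else -1;o=1-ax;e=[]
        for b in np.arange(lo,hi,.004):
            m=(L[:,o]>=b)&(L[:,o]<b+.004)
            if m.sum()>3:e.append((b+.002,sg*np.max(sg*L[m,ax])))
        e=np.array(e);k=np.polyfit(e[:,0],e[:,1],1);r=np.abs(e[:,1]-np.polyval(k,e[:,0]));g=r<=2*np.median(r)+5e-4
        k=np.polyfit(e[g,0],e[g,1],1);out[s]=(round(k[0],4),round(k[1]*1000,1),g.sum(),len(e))
    return out
def plate_top(a,d,zt,n="top",tilt=None):
    hsv=cv2.cvtColor(a,cv2.COLOR_BGR2HSV);P=pts(n,d)
    m=((hsv[...,2]>165)&(hsv[...,1]<12)).astype(np.uint8)
    return m,P
E
python3 - <<'E'
from h import *
a=cv2.imread("pics/top0.png");d=np.load("topd.npy");P=pts("top",d)
z=P[...,2];m=(z>.058)&(z<.1)&(d>0);m[:, :270]=0;m[:,420:]=0;m[:115]=0;m[262:]=0
m=m.astype(np.uint8);n,l,s,_=cv2.connectedComponentsWithStats(m)
k=1+np.argmax(s[1:,4]);v,u=np.nonzero(l==k)
# cast to plane z=.07 (only outline matters)
Q=ray("top",np.c_[u,v],.07)[:,:2]
c=np.array([.57,-.01]);yaw=np.radians(16)
for it in range(3):
    e=edges(Q,c,yaw,{'+x':(-.065,.065),'+y':(-.12,.09),'-y':(-.10,.08),'-x':(-.02,.07)})
    print(c,np.degrees(yaw),e)
    yaw+=np.arctan((e['+y'][0]+e['-y'][0]-e['+x'][0]-e['-x'][0])/4)
    R=np.array([[np.cos(yaw),-np.sin(yaw)],[np.sin(yaw),np.cos(yaw)]])
    c=c+R@np.array([((e['+x'][1]-111)+(e['-x'][1]+135))/2000,(e['+y'][1]+e['-y'][1])/2000])
print("box",c,np.degrees(yaw)); np.save("box.npy",[*c,yaw])
hsv=cv2.cvtColor(a,cv2.COLOR_BGR2HSV)
m=((hsv[...,2]>168)&(hsv[...,1]<12)&(z>.06)&(z<.1)).astype(np.uint8);m[:,:290]=0;m[:,368:]=0;m[:135]=0;m[225:]=0
n,l,s,_=cv2.connectedComponentsWithStats(m);k=1+np.argmax(s[1:,4]);print(s[k])
v,u=np.nonzero(l==k);Q=ray("top",np.c_[u,v],.086)[:,:2]
p=np.array([.56,-.03]);py=np.radians(12)
for it in range(3):
    e=edges(Q,p,py,{'+y':(-.075,.035),'-y':(-.075,.035),'-x':(-.04,.04),'+x':(-.035,.035)})
    print(p,np.degrees(py),e)
    py+=np.arctan((e['+y'][0]+e['-y'][0]-e['-x'][0])/3)
    R2=np.array([[np.cos(py),-np.sin(py)],[np.sin(py),np.cos(py)]])
    p=p+R2@np.array([(e['-x'][1]+85)/1000,(e['+y'][1]+e['-y'][1])/2000])
print("plate",p,np.degrees(py)," in box",R.T@(p-c),np.degrees(py-yaw))
# holes
g=(hsv[...,2]<110).astype(np.uint8);g[:,:310]=0;g[:,365:]=0;g[:155]=0;g[203:]=0
n,l,s,ce=cv2.connectedComponentsWithStats(g)
H=ray("top",ce[1:],.086)[:,:2];print(np.c_[(H-p)@R2,s[1:,4]].round(4))
piv=c+R@np.array([-.15,-.085]);print("pivot",piv,proj("top",[*piv,.097]))
m=(hsv[...,2]<115)&(z>.06)&(z<.14);m[:,:350]=0;m[:,:][:205]=0;m[262:]=0;m[:,400:]=0
v,u=np.nonzero(m);A=ray("top",np.c_[u,v],.086)[:,:2]-piv;A=A[np.hypot(*A.T)>.035];A=A[np.hypot(*A.T)<.13]
mu=A.mean(0);print("clamp dir in box deg",np.degrees(np.arctan2(mu[1],mu[0])-yaw),"max r",np.hypot(*A.T).max(), "theta",np.degrees(np.arctan2(mu[1],mu[0])-yaw)%360*np.pi/180-.6)
E
```

```text
[ 0.57 -0.01] 16.0 {'+x': (np.float64(0.0087), np.float64(123.7), np.int64(26), 33), '+y': (np.float64(-0.0024), np.float64(75.3), np.int64(44), 53), '-y': (np.float64(-0.0057), np.float64(-83.2), np.int64(43), 45), '-x': (np.float64(0.0085), np.float64(-121.7), np.int64(18), 23)}
[ 0.58358355 -0.01029962] 15.637609027087324 {'+x': (np.float64(-0.0016), np.float64(110.6), np.int64(25), 33), '+y': (np.float64(0.0028), np.float64(79.2), np.int64(49), 53), '-y': (np.float64(0.0003), np.float64(-79.3), np.int64(43), 45), '-x': (np.float64(0.0019), np.float64(-134.5), np.int64(19), 23)}
[ 0.5836452  -0.01033425] 15.677716066195666 {'+x': (np.float64(0.0021), np.float64(110.5), np.int64(25), 33), '+y': (np.float64(0.0021), np.float64(79.2), np.int64(49), 53), '-y': (np.float64(-0.0013), np.float64(-79.2), np.int64(45), 45), '-x': (np.float64(-0.0011), np.float64(-134.4), np.int64(19), 23)}
box [ 0.58369334 -0.01032074] 15.674851277222402
[ 315  146   50   67 2033]
[ 0.56 -0.03] 12.000000000000002 {'+y': (np.float64(-0.0196), np.float64(54.5), np.int64(28), 28), '-y': (np.float64(-0.0203), 
[... 699 characters left out ...]
int64(20), 20), '+x': (np.float64(0.0051), np.float64(78.7), np.int64(18), 18)}
plate [ 0.56893628 -0.02401743] 10.859984152034523  in box [-0.01790879 -0.00920028] -4.814867125187879
[[ 4.95e-02  5.20e-02  9.00e+00]
 [ 2.28e-02 -2.62e-02  2.00e+01]
 [ 2.30e-02  2.54e-02  1.90e+01]
 [ 4.00e-04  6.74e-02  3.00e+01]
 [-1.19e-02 -2.66e-02  2.10e+01]
 [-1.18e-02  2.56e-02  2.00e+01]
 [-4.70e-02 -2.62e-02  2.10e+01]
 [-4.70e-02  2.52e-02  2.00e+01]
 [-3.99e-02  6.38e-02  2.00e+00]
 [-4.83e-02  6.30e-02  2.00e+00]
 [-5.54e-02  6.19e-02  1.00e+00]]
pivot [ 0.46223689 -0.1326863 ] [[382.41097664 214.43030506]]
clamp dir in box deg 125.53757989576907 max r 0.11589796900208063 theta 1.5910441041666101
```

The measurements hold up: the edge fits give 246 x 159 mm for the box and about 101 mm for the plate width. The pivot projects onto the hub at (382,214), and the arm length is 116 mm. The plate is about -18 mm in x, -9 mm in y and -4.8° off, and the clamp stands at 1.59.

Plan: line the tool up with the box (tool x = -box x, tool y = box y), then push the plate's front step back with the two open fingers.

Call:
jog_arm([
  {"twist":-1,"gripper":0.8},
  {"twist":-1,"gripper":0.8},
  {"twist":-1,"gripper":0.8},
  {"twist":-1,"gripper":0.8},
  {"twist":-1,"gripper":0.8},
  {"twist":-0.7,"gripper":0.8},
  {"translation":[0,-0.78,0],"gripper":0.8},
  {"translation":[0,-0.78,0],"gripper":0.8},
  {"translation":[0,-0.78,0],"gripper":0.8},
  {"translation":[0,-0.78,0],"gripper":0.8},
  {"translation":[0,-0.78,0],"gripper":0.8},
  {"translation":[0,-0.78,0],"gripper":0.8},
  {"translation":[0,-0.78,0],"gripper":0.8},
])

```text
validation failed for argument at $.de...
```

Call:
jog_arm([
  {"translation":[0,0,0],"twist":-1,"gripper":0.8},
  {"translation":[0,0,0],"twist":-1,"gripper":0.8},
  {"translation":[0,0,0],"twist":-1,"gripper":0.8},
  {"translation":[0,0,0],"twist":-1,"gripper":0.8},
  {"translation":[0,0,0],"twist":-1,"gripper":0.8},
  {"translation":[0,0,0],"twist":-0.7,"gripper":0.8},
  {"translation":[0,-0.78,0],"twist":0,"gripper":0.8},
  {"translation":[0,-0.78,0],"twist":0,"gripper":0.8},
  {"translation":[0,-0.78,0],"twist":0,"gripper":0.8},
  {"translation":[0,-0.78,0],"twist":0,"gripper":0.8},
  {"translation":[0,-0.78,0],"twist":0,"gripper":0.8},
  {"translation":[0,-0.78,0],"twist":0,"gripper":0.8},
  {"translation":[0,-0.78,0],"twist":0,"gripper":0.8},
])

```text
time_s: 1.18
tool_pos: [0.1975, 0.3976, 0.2221]
orientation: [-180.0, -0.0, -164.3]
contact_force: [1.5, 0.2, -0.0]
finger_gap: 0.0696
grip_force: 0.0
```

Call:
jog_arm([
  {"translation":[-0.35,-0.75,0],"twist":0,"gripper":0.8},
  {"translation":[-0.35,-0.75,0],"twist":0,"gripper":0.8},
  {"translation":[-0.35,-0.75,0],"twist":0,"gripper":0.8},
  {"translation":[-0.35,-0.75,0],"twist":0,"gripper":0.8},
  {"translation":[-0.35,-0.75,0],"twist":0,"gripper":0.8},
  {"translation":[-0.35,-0.75,0],"twist":0,"gripper":0.8},
  {"translation":[-0.35,-0.75,0],"twist":0,"gripper":0.8},
  {"translation":[-0.35,-0.75,0],"twist":0,"gripper":0.8},
  {"translation":[-0.35,-0.75,0],"twist":0,"gripper":0.8},
  {"translation":[-0.35,-0.75,0],"twist":0,"gripper":0.8},
])

```text
time_s: 2.02
tool_pos: [0.4141, 0.147, 0.2225]
orientation: [180.0, -0.0, -164.3]
contact_force: [1.1, -0.9, -0.5]
finger_gap: 0.07
grip_force: 0.0
```

```bash
cat >> h.py <<'E'
def box():
    b=np.load("box.npy");y=b[2];return b[:2],np.array([[np.cos(y),-np.sin(y)],[np.sin(y),np.cos(y)]])
def tool():
    s=observe();c,R=box();p=s['tool_pos'];return [s['time_s'],*(((p[:2]-c)@R)*1000).round(1),round(p[2]*1000,1)],s['contact_force'].round(1)
E
python3 -c "
from h import *
print(tool())"
```

```text
([2.0167, np.float64(-120.8), np.float64(197.3), np.float64(222.5)], array([ 1.1, -0.9, -0.5]))
```

Call:
jog_arm([
  {"translation":[-0.55,-0.645,0],"twist":0,"gripper":0.8},
  {"translation":[-0.55,-0.645,0],"twist":0,"gripper":0.8},
  {"translation":[-0.55,-0.645,0],"twist":0,"gripper":0.8},
  {"translation":[-0.55,-0.645,0],"twist":0,"gripper":0.8},
  {"translation":[-0.55,-0.645,0],"twist":0,"gripper":0.8},
  {"translation":[-0.55,-0.645,0],"twist":0,"gripper":0.8},
  {"translation":[-0.55,-0.645,0],"twist":0,"gripper":0.8},
  {"translation":[-0.55,-0.645,0],"twist":0,"gripper":0.8},
  {"translation":[0,0,0.7],"twist":0,"gripper":0.8},
  {"translation":[0,0,0.7],"twist":0,"gripper":0.8},
  {"translation":[0,0,0.7],"twist":0,"gripper":0.8},
  {"translation":[0,0,0.7],"twist":0,"gripper":0.8},
  {"translation":[0,0,0.25],"twist":0,"gripper":0.8},
  {"translation":[0,0,0.25],"twist":0,"gripper":0.8},
  {"translation":[0,0,0.25],"twist":0,"gripper":0.8},
  {"translation":[0,0,0],"twist":0,"gripper":0.8},
])

```text
time_s: 3.35
tool_pos: [0.6384, -0.0022, 0.0796]
orientation: [180.0, -0.1, -164.3]
contact_force: [-0.5, -0.3, 0.2]
finger_gap: 0.0696
grip_force: 0.0
```

```bash
python3 -c "
from h import *
print(tool())
a,d=snapshot('side');a=a[:,:,::-1];cv2.imwrite('pics/s1.png',cv2.resize(a[160:290,270:430],None,fx=4,fy=4,interpolation=cv2.INTER_CUBIC))"
```

```text
([3.35, np.float64(54.9), np.float64(-7.0), np.float64(79.6)], array([-0.5, -0.3,  0.2]))
```

View pics/s1.png

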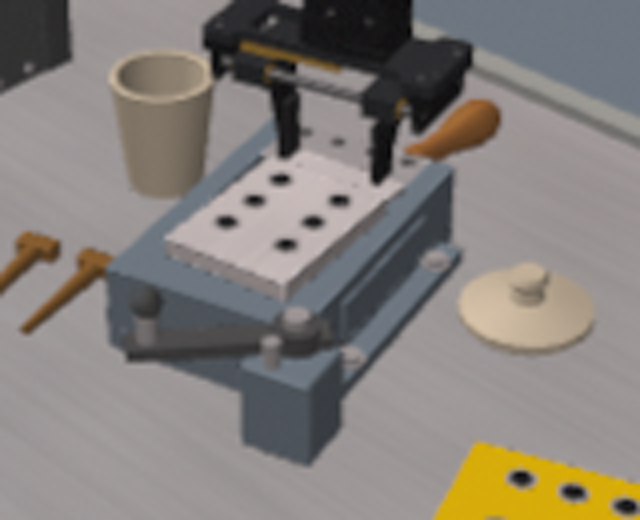

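The fingers stand in front of the step, with tips at crop (290,150) and (380,180), and nothing is touching. I'll push gently back to square the plate up, staying short of the drop.

Call:
jog_arm([
  {"translation":[0.1,0,0],"twist":0,"gripper":0.8},
  {"translation":[0.1,0,0],"twist":0,"gripper":0.8},
  {"translation":[0.1,0,0],"twist":0,"gripper":0.8},
  {"translation":[0.1,0,0],"twist":0,"gripper":0.8},
  {"translation":[0.1,0,0],"twist":0,"gripper":0.8},
  {"translation":[0.08,0,0],"twist":0,"gripper":0.8},
  {"translation":[0,0,0],"twist":0,"gripper":0.8},
  {"translation":[-0.1,0,0],"twist":0,"gripper":0.8},
  {"translation":[-0.2,0,0],"twist":0,"gripper":0.8},
  {"translation":[0,0,-0.8],"twist":0,"gripper":0.8},
  {"translation":[0,0,-0.8],"twist":0,"gripper":0.8},
  {"translation":[-0.8,0,-0.8],"twist":0,"gripper":0},
  {"translation":[-0.8,0,0],"twist":0,"gripper":0},
  {"translation":[-0.8,0,0],"twist":0,"gripper":0},
])

```text
time_s: 4.57
tool_pos: [0.7201, 0.0205, 0.1762]
orientation: [-180.0, 0.2, -164.2]
contact_force: [0.7, 0.8, 0.3]
finger_gap: 0.0569
grip_force: 0.0
```

```bash
cat >> h.py <<'E'
def plate(z=.086,save=None,tiny=False):
    c,R=box();a,d=snapshot("top");a=np.ascontiguousarray(a[:,:,::-1])
    if save:cv2.imwrite(save,cv2.resize(a[125:255,280:410],None,fx=4,fy=4,interpolation=cv2.INTER_CUBIC))
    hsv=cv2.cvtColor(a,cv2.COLOR_BGR2HSV);P=pts("top",d);L=np.dstack([(P[...,:2]-c)@R,P[...,2]])
    inb=(L[...,0]>-.14)&(L[...,0]<.09)&(abs(L[...,1])<.075)&(L[...,2]<.1)
    m=((hsv[...,2]>168)&(hsv[...,1]<12)&inb).astype(np.uint8)
    n,l,s,_=cv2.connectedComponentsWithStats(m);k=1+np.argmax(s[1:,4])
    v,u=np.nonzero(l==k);Q=(ray("top",np.c_[u,v],z)[:,:2]-c)@R
    e=edges(Q,np.zeros(2),0,{'-x':(-.035,.035),'+y':(-.09,0),'-y':(-.09,0)});print("edges",e)
    hull=cv2.morphologyEx((l==k).astype(np.uint8),cv2.MORPH_CLOSE,np.ones((9,9)))
    g=((hsv[...,2]<110)&(hull>0)).astype(np.uint8);n,_,s,ce=cv2.connectedComponentsWithStats(g)
    H=(ray("top",ce[1:][s[1:,4]>8],z)[:,:2]-c)@R
    if len(H)==6:  # hole pattern centre is plate (-12,0)
        o=np.argsort(H[:,1]);A=H[o[:3]];B=H[o[3:]];y=np.mean([np.polyfit(X[:,0],X[:,1],1)[0] for X in(A,B)])
        ctr=H.mean(0);print("holes: origin mm",((ctr+.012*np.array([1,y])+[0,0])*1000).round(1),"yaw deg",np.degrees(y).round(2))
    else: print("holes",(H*1000).round(1).tolist())
E
python3 -c "
from h import *
print(tool());plate(save='pics/c2.png')"
```

```text
([4.5667, np.float64(139.7), np.float64(-7.2), np.float64(176.2)], array([0.7, 0.8, 0.3]))
edges {'-x': (np.float64(0.046), np.float64(-113.8), np.int64(14), 14), '+y': (np.float64(-0.321), np.float64(-16.0), np.int64(23), 23), '-y': (np.float64(-0.034), np.float64(-62.3), np.int64(23), 23)}
holes [[-6.7, -38.1], [-41.4, -37.2], [-77.1, -35.5]]
```

View pics/c2.png

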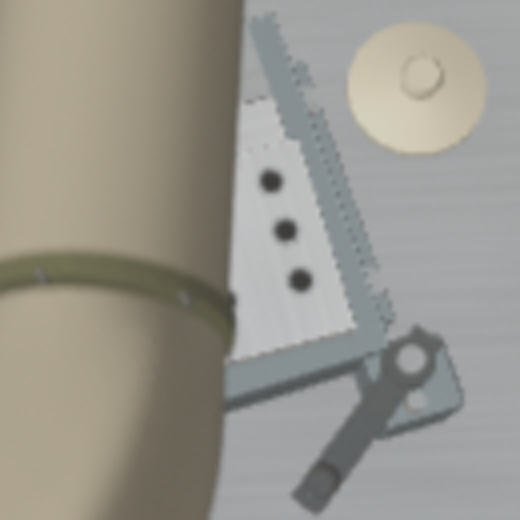

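The arm hides the left half here. From the visible holes, at (270,180), (285,230) and (300,280), the plate stands at about (-29,-11) mm with yaw -2.2°. I'll push its right side with the fingers spread along box x, so I need the joint-7 room before twisting 90°.

```bash
python3 -c "
from h import *
print(observe()['qpos'].round(1))"
```

```text
[-25.2  35.9  31.8  71.4 -18.4  77.6 111.5]
```

Call:
jog_arm([
  {"translation":[0,0,0],"twist":1,"gripper":0.8},
  {"translation":[0,0,0],"twist":1,"gripper":0.8},
  {"translation":[0,0,0],"twist":1,"gripper":0.8},
  {"translation":[0,0,0],"twist":1,"gripper":0.8},
  {"translation":[0,0,0],"twist":1,"gripper":0.8},
  {"translation":[0,0,0],"twist":1,"gripper":0.8},
  {"translation":[0,0,0],"twist":1,"gripper":0.8},
  {"translation":[0,0,0],"twist":1,"gripper":0.8},
  {"translation":[0,0,0],"twist":1,"gripper":0.8},
  {"translation":[0,0,0],"twist":1,"gripper":0.8},
  {"translation":[0,0,0],"twist":1,"gripper":0.8},
  {"translation":[0,0,0],"twist":1,"gripper":0.8},
  {"translation":[0,0,0],"twist":1,"gripper":0.8},
  {"translation":[0,0,0],"twist":1,"gripper":0.8},
  {"translation":[0,0,0],"twist":1,"gripper":0.8},
  {"translation":[0,0,0],"twist":1,"gripper":0.8},
  {"translation":[0,0,0],"twist":1,"gripper":0.8},
  {"translation":[0,0,0],"twist":1,"gripper":0.8},
])

```text
time_s: 6.12
tool_pos: [0.7179, 0.02, 0.173]
orientation: [-179.9, 0.0, 105.5]
contact_force: [-0.1, 0.2, -0.1]
finger_gap: 0.0694
grip_force: 0.0
```

```bash
python3 -c "
from h import *
print(tool(),observe()['orientation'],observe()['qpos'].round(1))"
```

```text
([6.1167, np.float64(137.4), np.float64(-7.1), np.float64(173.0)], array([-0.1,  0.2, -0.1])) [-1.79880592e+02  2.23563730e-02  1.05509418e+02] [-35.   40.5  49.9  72.9 -30.2  80.   28.5]
```

Call:
jog_arm([
  {"translation":[-0.325,-0.77,0],"twist":0,"gripper":0.8},
  {"translation":[-0.325,-0.77,0],"twist":0,"gripper":0.8},
  {"translation":[-0.325,-0.77,0],"twist":0,"gripper":0.8},
  {"translation":[-0.325,-0.77,0],"twist":0,"gripper":0.8},
  {"translation":[-0.325,-0.77,0],"twist":0,"gripper":0.8},
  {"translation":[-0.325,-0.77,0],"twist":0,"gripper":0.8},
  {"translation":[0,0,0.7],"twist":0,"gripper":0.8},
  {"translation":[0,0,0.7],"twist":0,"gripper":0.8},
  {"translation":[0,0,0.7],"twist":0,"gripper":0.8},
  {"translation":[0,0,0.15],"twist":0,"gripper":0.8},
  {"translation":[0,0,0.15],"twist":0,"gripper":0.8},
  {"translation":[0,0,0],"twist":0,"gripper":0.8},
])

```text
time_s: 7.12
tool_pos: [0.5613, -0.1055, 0.0777]
orientation: [-179.9, 0.0, 105.7]
contact_force: [0.3, -0.0, -0.2]
finger_gap: 0.0697
grip_force: 0.0
```

```bash
python3 -c "
from h import *
print(tool())"
```

```text
([7.1167, np.float64(-47.3), np.float64(-85.6), np.float64(77.7)], array([ 0.3, -0. , -0.2]))
```

Call:
jog_arm([
  {"translation":[0.096,0,0],"twist":0,"gripper":0.8},
  {"translation":[0.096,0,0],"twist":0,"gripper":0.8},
  {"translation":[0.096,0,0],"twist":0,"gripper":0.8},
  {"translation":[0.096,0,0],"twist":0,"gripper":0.8},
  {"translation":[0.096,0,0],"twist":0,"gripper":0.8},
  {"translation":[0.096,0,0],"twist":0,"gripper":0.8},
  {"translation":[0,0,0],"twist":0,"gripper":0.8},
  {"translation":[-0.25,0,0],"twist":0,"gripper":0.8},
  {"translation":[-0.3,0,-0.5],"twist":0,"gripper":0.8},
  {"translation":[-0.7,0,-0.7],"twist":0,"gripper":0.8},
  {"translation":[-0.8,0,-0.7],"twist":0,"gripper":0.8},
  {"translation":[-0.8,0,0],"twist":0,"gripper":0.8},
])

```text
time_s: 8.12
tool_pos: [0.5881, -0.1939, 0.1583]
orientation: [179.7, 0.1, 105.8]
contact_force: [0.8, -0.0, 0.4]
finger_gap: 0.0695
grip_force: 0.0
```

```bash
python3 -c "
from h import *
print(tool());plate(save='pics/c3.png')"
```

```text
([8.1167, np.float64(-45.4), np.float64(-177.9), np.float64(158.3)], array([ 0.8, -0. ,  0.4]))
edges {'-x': (np.float64(-0.4828), np.float64(-101.9), np.int64(16), 18), '+y': (np.float64(-0.0193), np.float64(51.6), np.int64(23), 23), '-y': (np.float64(-0.0887), np.float64(-50.6), np.int64(19), 23)}
holes: origin mm [-28.8   0.9] yaw deg -1.66
```

Call:
jog_arm([
  {"translation":[0,0,0],"twist":-1,"gripper":0.8},
  {"translation":[0,0,0],"twist":-1,"gripper":0.8},
  {"translation":[0,0,0],"twist":-1,"gripper":0.8},
  {"translation":[0,0,0],"twist":-1,"gripper":0.8},
  {"translation":[0,0,0],"twist":-1,"gripper":0.8},
  {"translation":[0,0,0],"twist":-1,"gripper":0.8},
  {"translation":[0,0,0],"twist":-1,"gripper":0.8},
  {"translation":[0,0,0],"twist":-1,"gripper":0.8},
  {"translation":[0,0,0],"twist":-1,"gripper":0.8},
  {"translation":[0,0,0],"twist":-1,"gripper":0.8},
  {"translation":[0,0,0],"twist":-1,"gripper":0.8},
  {"translation":[0,0,0],"twist":-1,"gripper":0.8},
  {"translation":[0,0,0],"twist":-1,"gripper":0.8},
  {"translation":[0,0,0],"twist":-1,"gripper":0.8},
  {"translation":[0,0,0],"twist":-1,"gripper":0.8},
  {"translation":[0,0,0],"twist":-1,"gripper":0.8},
  {"translation":[0,0,0],"twist":-1,"gripper":0.8},
  {"translation":[0,0,0],"twist":-1,"gripper":0.8},
  {"translation":[0,0,0],"twist":0,"gripper":0.8},
])

```text
time_s: 9.75
tool_pos: [0.5853, -0.1923, 0.1528]
orientation: [179.9, -0.0, -164.1]
contact_force: [0.7, -0.2, -0.2]
finger_gap: 0.0695
grip_force: 0.0
```

```bash
python3 -c "
from h import *
print(tool(),observe()['orientation']);plate(save='pics/c4.png')"
```

```text
([9.75, np.float64(-47.6), np.float64(-175.7), np.float64(152.8)], array([ 0.7, -0.2, -0.2])) [ 1.79918188e+02 -3.78528176e-02 -1.64050384e+02]
edges {'-x': (np.float64(0.0352), np.float64(-112.5), np.int64(18), 18), '+y': (np.float64(-0.0193), np.float64(51.6), np.int64(23), 23), '-y': (np.float64(-0.0062), np.float64(-48.7), np.int64(23), 23)}
holes: origin mm [-28.9   0.8] yaw deg -1.06
```

View pics/c4.png

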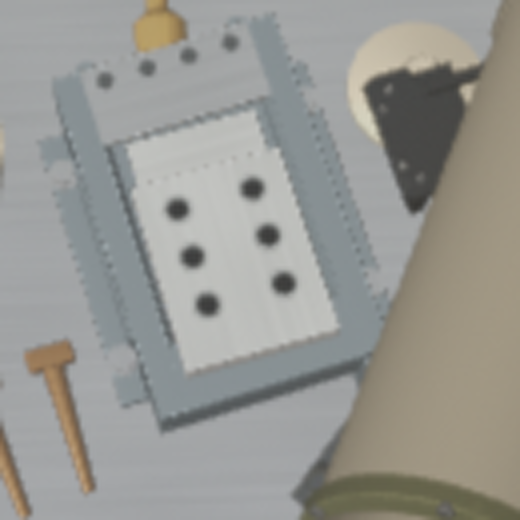

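The plate is nearly square at (-29,1) mm with yaw about -1°. There is a dark gap in front of the tongue at (195,118), so it may already have dropped. I'll check heights along the plate.

```bash
cat >> h.py <<'E'
def prof(n=3,ys=(-.04,-.01,.035)):
    c,R=box();Z=[]
    for _ in range(n):
        a,d=snapshot("top");P=pts("top",d);Z.append(P[...,2])
    L=(P[...,:2]-c)@R;Z=np.median(Z,0)
    for y in ys:
        print(y,[(int(1000*x),(1000*np.median(Z[(abs(L[...,0]-x)<.005)&(abs(L[...,1]-y)<.01)])).round(1)) for x in np.arange(-.12,.08,.01)])
E
python3 -c "
from h import *
prof()"
```

```text
-0.04 [(-120, np.float64(70.8)), (-110, np.float64(87.3)), (-100, np.float64(87.2)), (-90, np.float64(85.4)), (-80, np.float64(84.8)), (-70, np.float64(83.2)), (-60, np.float64(82.8)), (-50, np.float64(81.2)), (-40, np.float64(80.2)), (-30, np.float64(79.2)), (-20, np.float64(78.1)), (-10, np.float64(77.1)), (0, np.float64(76.0)), (9, np.float64(74.8)), (19, np.float64(64.9)), (29, np.float64(61.8)), (39, np.float64(61.1)), (49, np.float64(59.4)), (59, np.float64(68.9)), (69, np.float64(69.6))]
-0.01 [(-120, np.float64(70.5)), (-110, np.float64(87.3)), (-100, np.float64(86.7)), (-90, np.float64(85.6)), (-80, np.float64(85.0)), (-70, np.float64(84.0)), (-60, np.float64(82.4)), (-50, np.float64(81.0)), (-40, np.float64(80.8)), (-30, np.float64(78.9)), (-20, np.float64(77.5)), (-10, np.float64(77.3)), (0, np.float64(75.6)), (9, np.float64(74.0)), (19, np.float64(73.0)), (29, np.float64(62.2)), (39, np.float64(60.9)), (49, np.float64(59.5)), (59, np.float64(69.2)), (69, np.float64(69.6))]
0.035 [(-120, np.float64(69.7)), (-110, np.float64(86.4)), (-100, np.float64(87.1)), (-90, np.float64(85.4)), (-80, np.float64(85.1)), (-70, np.float64(84.4)), (-60, np.float64(82.2)), (-50, np.float64(81.2)), (-40, np.float64(80.3)), (-30, np.float64(79.1)), (-20, np.float64(78.3)), (-10, np.float64(77.5)), (0, np.float64(76.1)), (9, np.float64(74.9)), (19, np.float64(72.9)), (29, np.float64(62.2)), (39, np.float64(61.0)), (49, np.float64(60.0)), (59, np.float64(68.8)), (69, np.float64(69.9))]
```

The tongue has dropped: its top is at 59.5 mm at the tip, so the underside is on the ledge at 54, and the heel rides at about 71 on the rear rim. Next I'll go behind the heel with the fork.

Call:
jog_arm([
  {"translation":[0.364,0.737,0],"twist":0,"gripper":0.8},
  {"translation":[0.364,0.737,0],"twist":0,"gripper":0.8},
  {"translation":[0.364,0.737,0],"twist":0,"gripper":0.8},
  {"translation":[0.364,0.737,0],"twist":0,"gripper":0.8},
  {"translation":[0.364,0.737,0],"twist":0,"gripper":0.8},
  {"translation":[0.364,0.737,0],"twist":0,"gripper":0.8},
  {"translation":[0,0,0],"twist":0,"gripper":0.8},
  {"translation":[0,0,0.8],"twist":0,"gripper":0.8},
  {"translation":[0,0,0.8],"twist":0,"gripper":0.8},
  {"translation":[0,0,0.2],"twist":0,"gripper":0.8},
  {"translation":[0,0,0.12],"twist":0,"gripper":0.8},
  {"translation":[0,0,0],"twist":0,"gripper":0.8},
])

```text
time_s: 10.95
tool_pos: [0.4536, -0.046, 0.0766]
orientation: [-180.0, -0.1, -164.3]
contact_force: [0.1, -0.1, 0.4]
finger_gap: 0.0699
grip_force: 0.0
```

```bash
python3 -c "
from h import *
print(tool(),observe()['orientation'])"
```

```text
([10.95, np.float64(-134.9), np.float64(0.8), np.float64(76.6)], array([ 0.1, -0.1,  0.4])) [-1.79988080e+02 -7.68752935e-02 -1.64331840e+02]
```

Call:
jog_arm([
  {"translation":[-0.1,0,0],"twist":0,"gripper":0.8},
  {"translation":[-0.1,0,0],"twist":0,"gripper":0.8},
  {"translation":[-0.1,0,0],"twist":0,"gripper":0.8},
  {"translation":[-0.1,0,0],"twist":0,"gripper":0.8},
  {"translation":[-0.1,0,0],"twist":0,"gripper":0.8},
  {"translation":[-0.1,0,0],"twist":0,"gripper":0.8},
  {"translation":[-0.1,0,0],"twist":0,"gripper":0.8},
  {"translation":[-0.08,0,0],"twist":0,"gripper":0.8},
  {"translation":[0,0,0],"twist":0,"gripper":0.8},
])

```text
time_s: 11.7
tool_pos: [0.4845, -0.0368, 0.0767]
orientation: [-180.0, 0.0, -164.2]
contact_force: [-0.4, -0.2, -0.8]
finger_gap: 0.0698
grip_force: 0.2
```

```bash
python3 -c "
from h import *
print(tool());prof(1)"
```

```text
([11.7, np.float64(-102.7), np.float64(1.3), np.float64(76.7)], array([-0.4, -0.2, -0.8]))
-0.04 [(-120, np.float64(486.2)), (-110, np.float64(480.7)), (-100, np.float64(474.9)), (-90, np.float64(469.3)), (-80, np.float64(459.9)), (-70, np.float64(445.1)), (-60, np.float64(nan)), (-50, np.float64(nan)), (-40, np.float64(nan)), (-30, np.float64(nan)), (-20, np.float64(nan)), (-10, np.float64(nan)), (0, np.float64(nan)), (9, np.float64(nan)), (19, np.float64(nan)), (29, np.float64(nan)), (39, np.float64(nan)), (49, np.float64(nan)), (59, np.float64(nan)), (69, np.float64(68.9))]
-0.01 [(-120, np.float64(490.5)), (-110, np.float64(474.3)), (-100, np.float64(473.6)), (-90, np.float64(470.9)), (-80, np.float64(465.7)), (-70, np.float64(457.6)), (-60, np.float64(453.9)), (-50, np.float64(nan)), (-40, np.float64(nan)), (-30, np.float64(nan)), (-20, np.float64(nan)), (-10, np.float64(nan)), (0, np.float64(nan)), (9, np.float64(nan)), (19, np.float64(nan)), (29, np.float64(nan)), (39, np.float64(nan)), (49, np.float64(64.3)), (59, np.float64(69.6)), (69, np.float64(70.4))]
0.035 [(-120, np.float64(497.0)), (-110, np.float64(493.1)), (-100, np.float64(488.9)), (-90, np.float64(483.8)), (-80, np.float64(479.0)), (-70, np.float64(472.9)), (-60, np.float64(467.5)), (-50, np.float64(456.1)), (-40, np.float64(80.7)), (-30, np.float64(80.3)), (-20, np.float64(79.2)), (-10, np.float64(78.3)), (0, np.float64(76.1)), (9, np.float64(75.9)), (19, np.float64(75.0)), (29, np.float64(74.7)), (39, np.float64(73.8)), (49, np.float64(61.4)), (59, np.float64(69.0)), (69, np.float64(70.8))]
  return _methods._mean(a, axis=axis, dtype=dtype,
  ret = ret.dtype.type(ret / rcount)
```

Call:
jog_arm([
  {"translation":[-0.04,0,0],"twist":0,"gripper":0.8},
  {"translation":[-0.04,0,0],"twist":0,"gripper":0.8},
  {"translation":[-0.04,0,0],"twist":0,"gripper":0.8},
  {"translation":[-0.04,0,0],"twist":0,"gripper":0.8},
  {"translation":[-0.03,0,0],"twist":0,"gripper":0.8},
  {"translation":[0,0,0],"twist":0,"gripper":0.8},
])

```text
time_s: 12.25
tool_pos: [0.4918, -0.0348, 0.0769]
orientation: [-180.0, 0.1, -164.2]
contact_force: [-0.1, -0.2, 0.4]
finger_gap: 0.0696
grip_force: 0.0
```

```bash
python3 -c "
from h import *
print(tool());prof(2,(.035,))
a,d=snapshot('side');a=a[:,:,::-1];cv2.imwrite('pics/s2.png',cv2.resize(a[160:290,270:430],None,fx=4,fy=4,interpolation=cv2.INTER_CUBIC))" 2>/dev/null
```

```text
([12.25, np.float64(-95.1), np.float64(1.2), np.float64(76.9)], array([-0.1, -0.2,  0.4]))
0.035 [(-120, np.float64(500.6)), (-110, np.float64(494.8)), (-100, np.float64(492.3)), (-90, np.float64(487.9)), (-80, np.float64(483.1)), (-70, np.float64(477.8)), (-60, np.float64(471.8)), (-50, np.float64(466.3)), (-40, np.float64(456.8)), (-30, np.float64(69.5)), (-20, np.float64(69.7)), (-10, np.float64(69.5)), (0, np.float64(70.0)), (9, np.float64(69.8)), (19, np.float64(70.0)), (29, np.float64(70.5)), (39, np.float64(70.1)), (49, np.float64(65.3)), (59, np.float64(68.9)), (69, np.float64(69.3))]
```

View pics/s2.png

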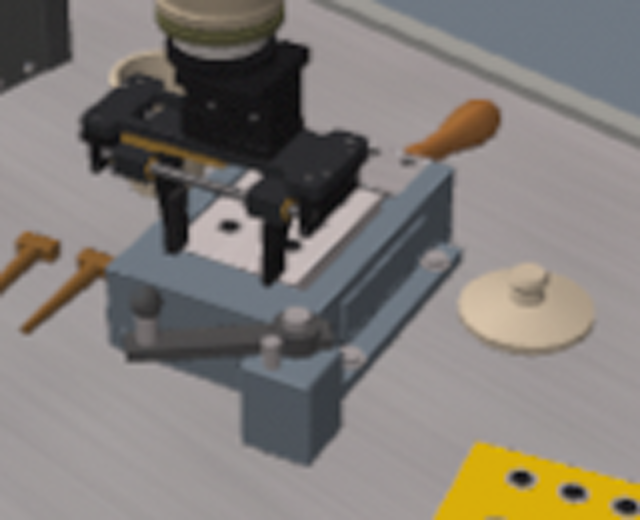

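The plate is now flush: its top is at 70 mm all along the visible strip, and the rear edge is down. Next I'll locate the knob from the side ball at crop (145,303), and check with depth after I lift.

```bash
python3 -c "
from h import *
c,R=box()
k=(ray('side',[[270+145/4,160+303/4]],.114)[0,:2]-c)@R*1000
print('knob side',k, np.hypot(*(k-[-150,-85])), np.degrees(np.arctan2(k[1]+85,k[0]+150)))"
```

```text
knob side [-211.76972605   -8.37455559] 98.42234394538512 128.87317356607656
```

Call:
jog_arm([
  {"translation":[0.05,0,-0.3],"twist":0,"gripper":0.8},
  {"translation":[0,0,-0.8],"twist":0,"gripper":0.6},
  {"translation":[0,0,-0.8],"twist":0,"gripper":0.6},
  {"translation":[0,0,0],"twist":0,"gripper":0.6},
])

```text
time_s: 12.73
tool_pos: [0.4922, -0.0358, 0.1581]
orientation: [-180.0, 0.5, -164.3]
contact_force: [1.0, -0.5, 0.4]
finger_gap: 0.0572
grip_force: 0.0
```

Call:
jog_arm([
  {"translation":[0.575,-0.03,0],"twist":0,"gripper":0.6},
  {"translation":[0.575,-0.03,0],"twist":0,"gripper":0.6},
  {"translation":[0.575,-0.03,0],"twist":0,"gripper":0.6},
  {"translation":[0.575,-0.03,0],"twist":0,"gripper":0.6},
  {"translation":[0.575,-0.03,0],"twist":0,"gripper":0.6},
  {"translation":[0,0,0],"twist":0,"gripper":0.6},
  {"translation":[0,0,0],"twist":0,"gripper":0.6},
])

```text
time_s: 13.32
tool_pos: [0.3799, -0.0726, 0.1529]
orientation: [179.9, 0.1, -164.3]
contact_force: [-0.4, 0.5, 0.0]
finger_gap: 0.0523
grip_force: 0.0
```

```bash
python3 -c "
from h import *
print(tool(),observe()['qpos'].round(1),observe()['orientation'].round(1))"
```

```text
([13.3167, np.float64(-213.0), np.float64(-4.9), np.float64(152.9)], array([-0.4,  0.5,  0. ])) [-31.5 -12.7  32.3 123.5   7.2  67.3 103.2] [ 1.799e+02  1.000e-01 -1.643e+02]
```

Call:
jog_arm([
  {"translation":[-0.05,0,0.6],"twist":0,"gripper":0.6},
  {"translation":[0,0,0.6],"twist":0,"gripper":0.6},
  {"translation":[0,0,0.35],"twist":0,"gripper":0.6},
  {"translation":[0,0,0],"twist":0,"gripper":0.6},
  {"translation":[0,0,0],"twist":0,"gripper":0},
  {"translation":[0,0,0],"twist":0,"gripper":0},
  {"translation":[0,0,0],"twist":0,"gripper":0},
  {"translation":[0,0,0],"twist":0,"gripper":0},
  {"translation":[0,0,0],"twist":0,"gripper":0},
  {"translation":[0,0,0],"twist":0,"gripper":0},
])

```text
time_s: 14.15
tool_pos: [0.3823, -0.072, 0.091]
orientation: [180.0, 0.1, -164.3]
contact_force: [-0.3, -1.1, 3.9]
finger_gap: 0.0205
grip_force: 24.3
```

```bash
python3 -c "
from h import *
print(tool(),observe()['finger_gap'],observe()['grip_force'])
p,_=tool();k=np.array(p[1:3])-[-150,-85];a0=np.arctan2(k[1],k[0]);r=100
print(np.hypot(*k),np.degrees(a0))
A=np.linspace(a0,.6-.03,17)
X=np.c_[r*np.cos(A)-150,r*np.sin(A)-85];X[0]=p[1:3]
D=np.diff(X,axis=0)/40;print(np.c_[-D[:,0],D[:,1]].round(3).tolist(),X[-1])"
```

```text
([14.15, np.float64(-210.5), np.float64(-5.0), np.float64(91.0)], array([-0.3, -1.1,  3.9])) 0.02051075162601648 24.287849217653275
100.30079760400712 127.09839405965754
[[-0.218, 0.139], [-0.227, 0.122], [-0.238, 0.098], [-0.247, 0.073], [-0.253, 0.047], [-0.257, 0.021], [-0.257, -0.006], [-0.255, -0.032], [-0.251, -0.058], [-0.243, -0.084], [-0.234, -0.108], [-0.221, -0.132], [-0.206, -0.154], [-0.19, -0.174], [-0.171, -0.193], [-0.15, -0.209]] [-65.80990248 -31.03679513]
```

The knob is gripped, with a 20.5 mm gap on the ball at radius 100.3 mm as it should be. Now I'll swing it through the arc.

Call:
jog_arm([
  {"translation":[-0.22,0.14,0],"twist":0,"gripper":0},
  {"translation":[-0.23,0.12,0],"twist":0,"gripper":0},
  {"translation":[-0.24,0.1,0],"twist":0,"gripper":0},
  {"translation":[-0.25,0.07,0],"twist":0,"gripper":0},
  {"translation":[-0.25,0.05,0],"twist":0,"gripper":0},
  {"translation":[-0.26,0.02,0],"twist":0,"gripper":0},
  {"translation":[-0.26,-0.01,0],"twist":0,"gripper":0},
  {"translation":[-0.25,-0.03,0],"twist":0,"gripper":0},
  {"translation":[-0.25,-0.06,0],"twist":0,"gripper":0},
  {"translation":[-0.24,-0.08,0],"twist":0,"gripper":0},
  {"translation":[-0.23,-0.11,0],"twist":0,"gripper":0},
  {"translation":[-0.22,-0.13,0],"twist":0,"gripper":0},
  {"translation":[-0.21,-0.15,0],"twist":0,"gripper":0},
  {"translation":[0,0,0],"twist":0,"gripper":0},
])

```text
time_s: 15.32
tool_pos: [0.5029, -0.0407, 0.0901]
orientation: [180.0, -0.1, -164.3]
contact_force: [0.7, 4.3, -2.3]
finger_gap: 0.0191
grip_force: 30.0
```

```bash
python3 -c "
from h import *
print(tool(),observe()['finger_gap'],observe()['grip_force'])
p,_=tool();k=np.array(p[1:3])-[-150,-85];a0=np.arctan2(k[1],k[0]);r=100
print(np.hypot(*k),a0-.6)
A=np.linspace(a0,.6-.02,5)
X=np.c_[r*np.cos(A)-150,r*np.sin(A)-85];X[0]=p[1:3]
D=np.diff(X,axis=0)/40;print(np.c_[-D[:,0],D[:,1]].round(3).tolist(),X[-1])"
```

```text
([15.3167, np.float64(-86.0), np.float64(-7.4), np.float64(90.1)], array([ 0.7,  4.3, -2.3])) 0.019128719674126694 30.00231273472309
100.58707670471391 0.28114965629321487
[[-0.131, -0.136], [-0.131, -0.135], [-0.12, -0.145], [-0.109, -0.153]] [-66.35373501 -30.19760632]
```

Call:
jog_arm([
  {"translation":[-0.13,-0.135,0],"twist":0,"gripper":0},
  {"translation":[-0.13,-0.135,0],"twist":0,"gripper":0},
  {"translation":[-0.12,-0.145,0],"twist":0,"gripper":0},
  {"translation":[-0.11,-0.153,0],"twist":0,"gripper":0},
  {"translation":[0,0,0],"twist":0,"gripper":0},
  {"translation":[0,0,0],"twist":0,"gripper":0},
])

```text
time_s: 15.82
tool_pos: [0.5281, -0.0546, 0.0901]
orientation: [179.9, 0.1, -164.1]
contact_force: [6.6, 8.7, -10.7]
finger_gap: 0.0196
grip_force: 30.5
```

```bash
python3 -c "
from h import *
print(tool(),observe()['finger_gap'],observe()['grip_force'])
p,_=tool();k=np.array(p[1:3])-[-150,-85];print(np.hypot(*k),np.arctan2(k[1],k[0])-.6)"
```

```text
([15.8167, np.float64(-65.5), np.float64(-27.6), np.float64(90.1)], array([  6.6,   8.7, -10.7])) 0.01956676366628997 30.507724955677986
102.15189670290023 -0.0033090459781852655
```

Call:
jog_arm([
  {"translation":[0,0,0],"twist":0,"gripper":0.5},
  {"translation":[0,0,0],"twist":0,"gripper":0.5},
  {"translation":[0,0,0],"twist":0,"gripper":0.5},
  {"translation":[0,0,0],"twist":0,"gripper":0.5},
  {"translation":[0,0,-0.5],"twist":0,"gripper":0.5},
  {"translation":[0,0,-0.8],"twist":0,"gripper":0.5},
  {"translation":[0,0,-0.8],"twist":0,"gripper":0.5},
  {"translation":[0,0.8,-0.5],"twist":0,"gripper":0.5},
  {"translation":[0.3,0.9,0],"twist":0,"gripper":0.5},
  {"translation":[0.3,0.9,0],"twist":0,"gripper":0.5},
  {"translation":[0.3,0.9,0],"twist":0,"gripper":0.5},
  {"translation":[0.3,0.9,0],"twist":0,"gripper":0.5},
  {"translation":[0,0,0],"twist":0,"gripper":0.5},
  {"translation":[0,0,0],"twist":0,"gripper":0.5},
])

```text
time_s: 16.98
tool_pos: [0.4329, 0.1001, 0.195]
orientation: [180.0, 0.1, -164.1]
contact_force: [1.0, -0.9, 0.3]
finger_gap: 0.0432
grip_force: 0.0
```

```bash
python3 -c "
from h import *
print(tool());prof(2,(-.04,-.01,.035));plate(z=.07,save='pics/c5.png')
c,R=box();a,d=snapshot('top');a=np.ascontiguousarray(a[:,:,::-1]);P=pts('top',d);L=(P[...,:2]-c)@R-[-.15,-.085]
v=cv2.cvtColor(a,cv2.COLOR_BGR2HSV)[...,2];r=np.hypot(L[...,0],L[...,1]);m=(v<125)&(P[...,2]>.075)&(P[...,2]<.13)&(r>.03)&(r<.085)
print(m.sum(),'clamp angle',np.median(np.arctan2(L[m][:,1],L[m][:,0]))-.6)" 2>/dev/null
```

```text
([16.9833, np.float64(-115.4), np.float64(147.0), np.float64(195.0)], array([ 1. , -0.9,  0.3]))
-0.04 [(-120, np.float64(70.2)), (-110, np.float64(71.3)), (-100, np.float64(81.7)), (-90, np.float64(83.1)), (-80, np.float64(83.4)), (-70, np.float64(84.4)), (-60, np.float64(69.6)), (-50, np.float64(70.0)), (-40, np.float64(69.6)), (-30, np.float64(70.0)), (-20, np.float64(69.2)), (-10, np.float64(69.1)), (0, np.float64(70.0)), (9, np.float64(70.0)), (19, np.float64(70.0)), (29, np.float64(69.8)), (39, np.float64(69.8)), (49, np.float64(67.4)), (59, np.float64(68.5)), (69, np.float64(69.3))]
-0.01 [(-120, np.float64(69.8)), (-110, np.float64(69.6)), (-100, np.float64(70.5)), (-90, np.float64(69.5)), (-80, np.float64(69.9)), (-70, np.float64(72.3)), (-60, np.float64(70.8)), (-50, np.float64(69.6)), (-40, np.float64(70.1)), (-30, np.float64(69.6)), (-20, np.float64(69.7)), (-10, np.float64(69.2)), (0, np.float64(69.7)), (9, np.float64(69.8)), (19, np.float64(69.1)), (29, np.float64(69.9)), (39, np.float64(69.2)), (49, np.float64(68.5)), (59, np.float64(69.2)), (69, np.float64(69.2))]
0.035 [(-120, np.float64(69.8)), (-110, np.float64(69.9)), (-100, np.float64(69.2)), (-90, np.float64(69.0)), (-80, np.float64(69.2)), (-70, np.float64(70.0)), (-60, np.float64(70.1)), (-50, np.float64(70.7)), (-40, np.float64(70.2)), (-30, np.float64(70.5)), (-20, np.float64(70.3)), (-10, np.float64(70.2)), (0, np.float64(69.4)), (9, np.float64(69.6)), (19, np.float64(70.1)), (29, np.float64(70.4)), (39, np.float64(69.6)), (49, np.float64(64.7)), (59, np.float64(69.4)), (69, np.float64(70.0))]
edges {'-x': (np.float64(-0.2289), np.float64(-80.1), np.int64(15), 18), '+y': (np.float64(0.3379), np.float64(47.4), np.int64(22), 22), '-y': (np.float64(-0.1904), np.float64(-52.6), np.int64(20), 22)}
holes [[24.7, -23.8], [24.4, 27.9], [-10.2, -23.6], [-10.5, 27.7]]
183 clamp angle 0.029745794446166318
```

View pics/c5.png

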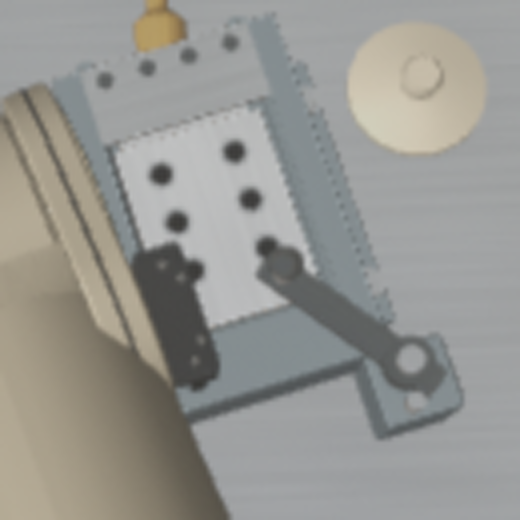

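The plate lies flush, at 70 mm all over and about (+1.6, +2) mm off the pocket point. The clamp lies over its rear edge, from hub (410,358) to knob (285,265), at about 0.03 rad. The arm is clear and the lid and sleeker haven't moved, so I'm handing in.

```bash
python3 -c "
from cell import *
print(finish_job())"
```

```text
the job is handed in; nothing more can be done
None
```

The job is handed in: the plate measured flat and flush under the keeper, the clamp about 0.03 rad from its stop, and nothing nearby seen to move; no verdict was returned.

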